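# Sniff the gasket seam with the clipped leak probe

### The arm

A 6-joint arm with a two-finger parallel gripper is mounted at the origin on a cart in front of the work surface, level with it; the furniture and walls round the work are solid. World frame = base frame: x ahead of the robot, y to its left, z up, the work surface at z = 0. Lengths are in m, angles in rad, forces in N, time in s.
With the tool pointing down it reaches from about 0.375 to 0.9 m from the base axis. Payload 3.1 kg.
Tool frame: the origin (TCP) lies between the finger pads; the fingertips stand ahead of it and the grasp point (between the pads) lies 2 mm behind it (robot.tcp_to_tips is the z of the fingertips in the tool frame, in m); z points along the fingers, y is the direction in which the jaws open and shut (so a half turn about z gives the same grasp; the last joint's range is limited). The gripper opens to 85 mm and grips with 20 to 120 N. Pads are 22 mm wide; open, the fingers measure 114 mm over their backs; the gripper's body (76 mm by 85 mm) begins 54 mm behind the grasp point. The pads swing forward as they close: fully open they stand 13 mm farther back than shut.
Start: joints at [-1.474, 0.527, 1.433, -0, 1.181, -0.178], TCP at [0.17, -0.602, 0.248] pointing down, gripper open.
Joint ranges: [-3.08, 3.08], [-0.75, 2.2], [0.22, 2.44], [-1.43, 4.57], [0, 2.65], [-2.85, 2.85]. Speed limits (rad/s): [2.79, 2.79, 3.14, 3.14, 3.14, 3.14].

### API

Orientations are given as a unit quaternion [x, y, z, w].
In Python, from rig import robot gives the robot as it stands. The module is installed in compiled form; this text tells all that it offers.
- The arm moves only by the tool jog_arm, never from a script. Its argument "moves" is a list of rows, each a list of 3 entries, a list of its own where there are three numbers: the shift along the tool's x, y, z in cm, then the turn about the tool's z in rad, then the finger opening in cm, from 0 to 8.54. A call has 1 to 12 rows; each row is the pose to reach, as a shift and turn from the pose commanded when the call began, along the tool's axes at that moment; what a row does not reach only later rows make up. A row lasts 1/8 s, in which the tool goes at most 62.5 mm and 10.7 degrees, less where a joint would pass 70% of its speed; a pose out of reach is approached as far as the arm can. A call with a gripper value outside its range is refused whole. The fingers move at their own pace and stop on an object; "squeeze" is the grip in N (left out, the last holds). Time passes only in rows, so rows that repeat a pose let the fingers close. It gives the time, the measured TCP pose, the force and the opening at its end, in the units of the state.
- robot.get_state(): the state, without advancing time (a new reading comes with each control period).
- robot.capture(name): name is "side" or "top"; returns the picture (420x560x3 uint8, blue, green, red); there is no depth.
- robot.camera_info(name): a dict with "vfov" (degrees; the focal length in pixels is half the picture's height over the tangent of half this angle, whatever the lens; pixels are square), "cx", "cy" (the principal point, pixels), "dist_coeffs" ([k1, k2, p1, p2, k3] as OpenCV has them; the pictures are not rectified), "eye" and "orientation" of the camera in the world. Camera axes: x right, y up, looking along -z (the intrinsics and any distortion apply to the point x, -y, -z); pixel columns grow to the right and rows downward; lengths in m; the calibration is good to about 2 mm. A picture is of the moment at which its call begins. camera_info takes no time and is no camera call.
- robot.hand_in(): hands the job in, once; it reports no verdict.
The state is a dict: "clock": time; "joint_pos": joint angles; "qvel": joint speeds; "effort": joint torques, N m; "position": TCP position; "tool_rot": TCP orientation; "contact_force": force on the tool from outside, world axes, zero at the start; "ft_torque": the same for the moment, N m; "opening": finger opening in m.
Only numpy, scipy, OpenCV 4.12 (cv2) and the standard library are available. Lean on these libraries where they do the work, as an engineer would, in place of code of your own. Each camera call takes 0.05 s, during which the arm holds its last target.

### The job

Pull the pen-shaped leak sniffer sideways out of the mouth of its spring clip, and pass its tip slowly (about 2 cm a second) and close above the whole gasket seam on top of the metal valve body, from the end with the brass hose barb to the other end, within a centimetre of the seam and without pressing on it. Then push the sniffer upright back through the mouth until it is home in its clip and let go. Leave the other things on the bench where they stand.

Things in the scene. Friction and masses are not known exactly. Their poses are not given: they have to be found in the camera images.
- stand: Clip stand, fixed to the bench: dark steel base plate 104 x 80 x 8 mm with an aluminium post (top 98 mm above the bench) carrying a C-shaped spring clip of two steel jaws, 72 to 92 mm above the bench. Origin: under the base plate on the vertical axis of the clip; z up. The clip's mouth opens to this body's -x; the post stands 18 to 34 mm from the axis on the +x side. Nothing of the stand is higher than 98 mm.
- clip_centre (a point): Centre of the spring clip, 82 mm above the bench: the axis of a cylinder that is home in the clip passes through here. The mouth between the jaw lips is 11.6 mm wide (7 mm from the axis) and flares outward to 30 mm at 15 mm from the axis; a 16 mm cylinder is gripped, resists a sideways pull or push with up to 8 to 15 N over 5 mm (the hand may give a further 5 mm), then snaps out (or in). 25 mm from the axis the cylinder is clear of the jaws.
- clip_mouth (a point): Point 50 mm from clip_centre in the direction in which the mouth opens (stand's -x), at the same height: pull toward it.
- probe: Leak sniffer, a pen 160 mm long, 16 mm thick, 60 g: pointed steel tip (lowest 40 mm tapering to a blunt 5 mm end), bare metal waist, white grip from 96 mm up. A black collar, 23 mm wide, 46 to 52 mm above the tip, stops it lifting out upward. Origin at the tip end, z along the pen to its top. At the start it stands upright in the clip, its tip resting on the base plate (8 mm above the bench).
- probe_tip (a point): The blunt tip end of the sniffer (z along the pen toward its top).
- probe_waist (a point): Point on the pen's axis, 74 mm above the tip: level with clip_centre when the pen stands in the clip, which grips it 10 mm above and below this point.
- probe_grip (a point): Point on the pen's axis, 122 mm above the tip, in the white grip: a good place to grasp from above, 38 mm above the clip.
- valve_body: Split metal valve body, fixed to the bench: two grey painted halves, together 150 mm long (y), 60 mm wide (x), 42 mm high, parted by a straight 3 mm wide dark gasket whose seam runs along y in the middle of the top face. A brass hose barb sticks out at the +y end, a steel hexagon plug at the -y end. Six bolt heads, 4.5 mm high, stand on the top, 20 mm to either side of the seam. Origin: centre of the underside.
- seam_1 (a point): Point on the seam's top, 42 mm above the bench, 60 mm from the middle toward the brass barb: the start of the pass.
- seam_2 (a point): Point on the seam's top, 42 mm above the bench, 30 mm from the middle toward the barb.
- seam_3 (a point): Point on the seam's top, 42 mm above the bench, the middle.
- seam_4 (a point): Point on the seam's top, 42 mm above the bench, 30 mm beyond the middle, away from the barb.
- seam_5 (a point): Point on the seam's top, 42 mm above the bench, 60 mm beyond the middle, near the hexagon plug: the end of the pass.
- notebook: Black notebook, 76 x 110 x 14 mm, a bystander left of the stand.
- beaker_250: Glass beaker, 75 mm wide, 95 mm high, a bystander beyond the valve body.
- sample_1: Small white sample bottle, 34 mm wide, 68 mm high, a bystander.
- marker_1: White felt marker with a black cap, 133 mm long, lying on the bench to the right, a bystander.
Not all that is in view belongs to the job. Leave any brown or green look-alike of the probe alone.

How it is judged:
By the outcome, as a careful person would: the job done as asked, in the order asked, and still so for the second after the job is handed in, with the robot touching nothing.
It also fails if it takes over 64 s, if anything falls off the work surface, if the arm or the gripper's body presses on something with over 40 N, if the wrist force passes 120 N, or if a joint passes its speed limit or range.

## Working session

There is one attempt and no reset: what is moved stays moved. The work goes in short steps, Python scripts to look and compute and a tool call to move; the robot and the scene stay as the last step left them, time stands still between calls to the robot, and variables do not carry over. Pictures are saved under pics/ and viewed, and the job is handed in when it is done.

Besides the shell and the picture viewer there is one more tool, called after ">>>" as a command line: name --argument value ..., lists and objects as JSON in quotes. jog_arm: Moves the arm, as the interface text tells. Its arguments: {"type":"object","properties":{"moves":{"type":"array"},"squeeze":{"type":"number"}},"required":["moves"]}

```bash
mkdir -p pics; python3 - <<'E'
from rig import robot
import cv2
s=robot.get_state()
for k in s: print(k,s[k])
print(robot.tcp_to_tips)
for n in("side","top"):
    print(robot.camera_info(n)); cv2.imwrite(f"pics/{n}0.png",robot.capture(n))
E
```

```text
clock 0.0
joint_pos [-1.47450670e+00  5.28508823e-01  1.43392536e+00 -4.35927078e-06
  1.18139340e+00 -1.78509349e-01]
qvel [ 0.0007466   0.00070676  0.00093985 -0.00120735  0.00032745  0.00048469]
effort [ 2.60504257e-04 -4.42353702e+01 -1.78023756e+01 -3.21601046e-04
  8.39369459e-03  9.74442031e-06]
position [ 0.16955    -0.60084442  0.24730004]
tool_rot [ 9.90574799e-01  1.36968313e-01  4.39121360e-05 -1.11660548e-03]
contact_force [-1.60415811 -0.89238043 -0.39263199]
ft_torque [ 0.00976678 -0.03313674 -0.01248734]
opening 0.08559408866415195
0.017
{'vfov': 46.41655986023023, 'cx': 282.4632361407192, 'cy': 205.42524754594777, 'dist_coeffs': array([-0.13546303,  0.        ,  0.        ,  0.        ,  0.        ]), 'eye': array([ 0.27535264, -1.03410814,  0.59144633]), 'orientation': array([ 0.54066427, -0.08600966, -0.12157314,  0.82795196])}
{'vfov': 56.81209577715659, 'cx': 277.9213416947065, 'cy': 210.04876026218608, 'dist_coeffs': array([-0.02022275,  0.        ,  0.        ,  0.        ,  0.        ]), 'eye': array([0.45392017, 0.03128484, 1.36479595]), 'orientation': array([ 0.04242365, -0.04669791, -0.69945996,  0.71188153])}
```

View pics/side0.png

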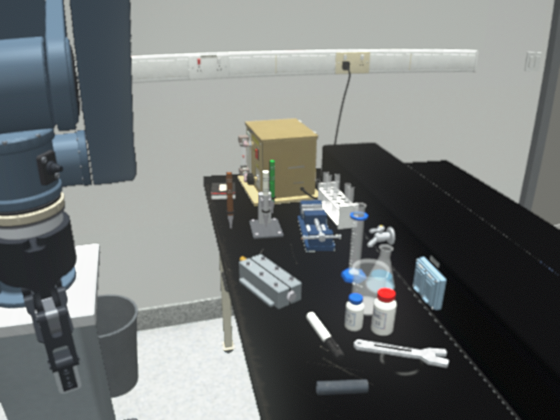

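View pics/top0.png

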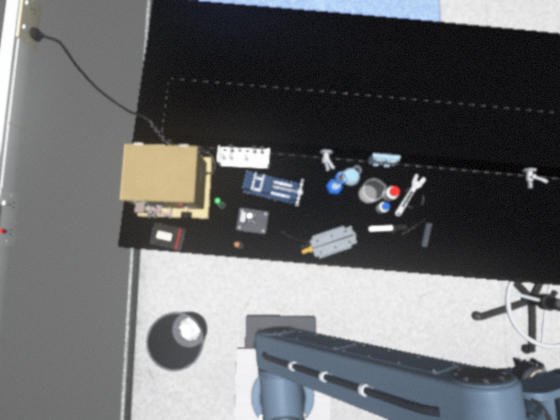

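```bash
cat > h.py <<'E'
from rig import robot
import numpy as np, cv2
from scipy.spatial.transform import Rotation as R
def cam(n):
    c=robot.camera_info(n); f=210/np.tan(np.radians(c["vfov"]/2))
    K=np.array([[f,0,c["cx"]],[0,f,c["cy"]],[0,0,1.]])
    M=R.from_quat(c["orientation"]).as_matrix()@np.diag([1,-1,-1])
    return K,np.array(c["dist_coeffs"]),M,np.array(c["eye"])
def ray(n,p):
    K,d,M,e=cam(n); u=cv2.undistortPoints(np.array([[p]],float),K,d)[0,0]
    return e,M@np.array([u[0],u[1],1])
def atz(n,p,z):
    e,v=ray(n,p); return e+v*(z-e[2])/v[2]
def proj(n,P):
    K,d,M,e=cam(n); P=np.atleast_2d(P).astype(float)
    rv=cv2.Rodrigues(M.T)[0]; return cv2.projectPoints(P,rv,-M.T@e,K,d)[0][:,0]
def tri(p1,p2):
    (e1,v1),(e2,v2)=ray("side",p1),ray("top",p2)
    A=np.stack([v1,-v2],1); t=np.linalg.lstsq(A,e2-e1,rcond=None)[0]
    a,b=e1+t[0]*v1,e2+t[1]*v2; return (a+b)/2,np.linalg.norm(a-b)
def crop(img,name,x0,y0,w,h,k):
    c=cv2.resize(img[y0:y0+h,x0:x0+w],None,fx=k,fy=k,interpolation=cv2.INTER_CUBIC)
    for i in range(0,w,10):
        cv2.line(c,(i*k,0),(i*k,6 if i%50 else 14),(0,255,255),1)
        if (x0+i)%20==0: cv2.putText(c,str(x0+i),(i*k,24),0,.4,(0,255,255),1)
    for i in range(0,h,10):
        cv2.line(c,(0,i*k),(6,i*k),(0,255,255),1)
        if (y0+i)%20==0: cv2.putText(c,str(y0+i),(8,i*k+4),0,.4,(0,255,255),1)
    cv2.imwrite("pics/"+name,c)
E
python3 - <<'E'
from h import *
t=cv2.imread("pics/top0.png"); s=cv2.imread("pics/side0.png")
crop(t,"t1.png",220,190,150,80,5); crop(s,"s1.png",220,150,100,100,6); crop(s,"s2.png",220,240,100,80,7)
crop(t,"t2.png",230,200,50,40,14)
E
```

```text
(no output)
```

View pics/t1.png

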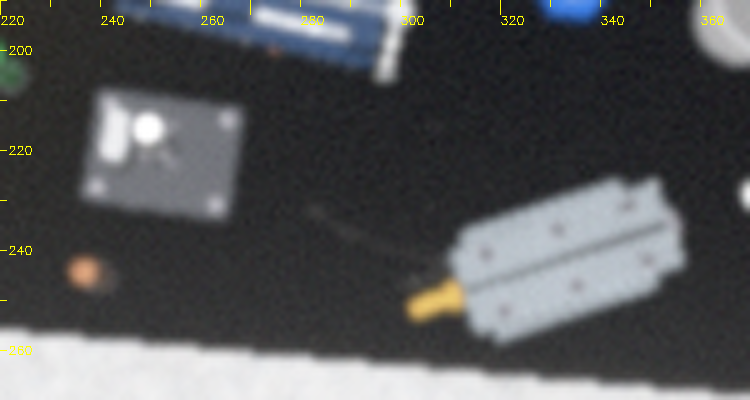

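View pics/s1.png

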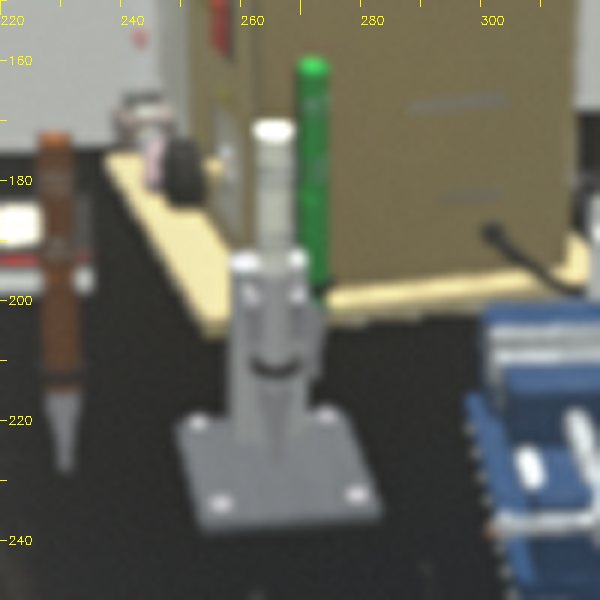

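View pics/s2.png

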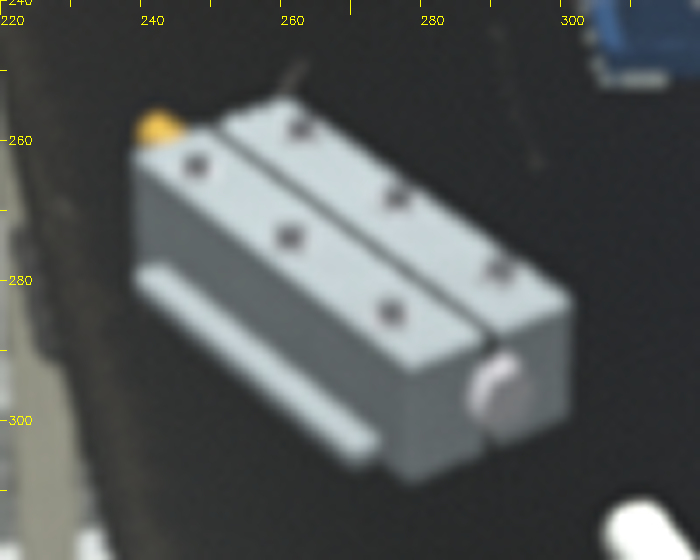

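View pics/t2.png

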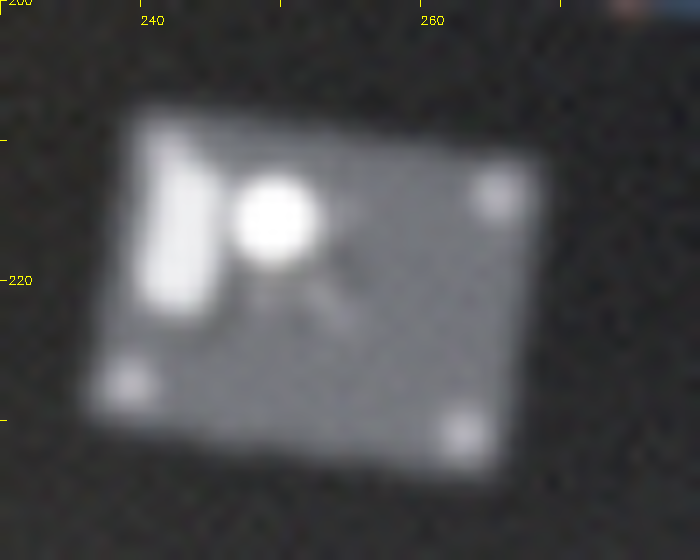

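```bash
python3 - <<'E'
from h import *
np.set_printoptions(precision=4,suppress=True)
print("pen top",atz("top",(249.6,215.8),.168), tri((265.5,171.8),(249.6,215.8)), "side@.168",atz("side",(265.5,171.8),.168))
C=np.array([atz("top",p,.008) for p in [(239.7,207.7),(268.8,211.2),(265.3,233.4),(236.7,229.5)]]);print(C)
S=np.array([atz("side",p,.008) for p in [(220+178/6,150+430/6),(220+335/6,150+408/6),(220+383/6,150+515/6),(220+205/6,150+530/6)]]);print("side plate",S)
for a,b in ((0,1),(3,2),(1,2),(0,3)): 
    v=C[b]-C[a]; print(np.linalg.norm(v),np.degrees(np.arctan2(v[1],v[0])), np.linalg.norm(S[a]-S[b]))
a,b=atz("top",(314,248.2),.042),atz("top",(353.6,235.4),.042)
print("seam top",a,b,np.linalg.norm(a-b))
a,b=atz("side",(250.7,257.6),.042),atz("side",(290.7,289.3),.042)
print("seam side",a,b,np.linalg.norm(a-b))
p=robot.get_state(); print(R.from_quat(p["tool_rot"]).as_matrix())
E
```

```text
pen top [0.5862 0.1128 0.168 ] (array([0.5871, 0.1128, 0.166 ]), np.float64(0.0013905416610294431)) side@.168 [0.5863 0.1073 0.168 ]
[[0.6319 0.1593 0.008 ]
 [0.6214 0.0566 0.008 ]
 [0.543  0.0672 0.008 ]
 [0.5548 0.1676 0.008 ]]
side plate [[0.5541 0.1569 0.008 ]
 [0.6304 0.1602 0.008 ]
 [0.6195 0.0495 0.008 ]
 [0.5418 0.0569 0.008 ]]
0.10329308217635212 -95.87519074929884 0.07637585055662544
0.10101607642261824 -96.74701087338423 0.07810005382432533
0.07911177578419856 172.2557990119952 0.11130167251641084
0.07753322188389153 173.90939573159577 0.10082021029215439
seam top [ 0.4934 -0.1     0.042 ] [ 0.5392 -0.2351  0.042 ] 0.14262119864296624
seam side [ 0.4958 -0.0958  0.042 ] [ 0.5426 -0.2432  0.042 ] 0.15471316977967986
[[ 0.9625  0.2714 -0.0002]
 [ 0.2714 -0.9625  0.0019]
 [ 0.0004 -0.0019 -1.    ]]
```

```bash
python3 - <<'E'
from h import *
np.set_printoptions(precision=4,suppress=True)
print("brown",tri((229.2,173),(236.5,244)),"green",tri((272.2,160.5),(220,202)))
for z in (.2,.25,.3): print("box corner",atz("top",(197,201),z))
# seam line by darkest pixel across
def fit(n,a,b):
    g=cv2.imread(f"pics/{n}0.png",0).astype(np.float32); a,b=map(np.array,(a,b)); d=(b-a)/np.linalg.norm(b-a); q=np.array([-d[1],d[0]])
    P=[]
    for t in np.linspace(.08,.92,40):
        c=a+t*(b-a); o=np.linspace(-3,3,61); pts=(c+o[:,None]*q).astype(np.float32)
        v=cv2.remap(g,pts[:,:1].copy(),pts[:,1:].copy(),cv2.INTER_LINEAR)[:,0]
        w=np.clip(np.median(v)-5-v,0,None); P.append(c+q*(w@o/w.sum()) if w.sum()>0 else c)
    W=np.array([atz(n,p,.042)[:2] for p in P]); m=W.mean(0); v=np.linalg.svd(W-m)[2][0]; v*=-np.sign(v[1])
    r=(W-m)@np.array([-v[1],v[0]])
    print(n,m,v,np.degrees(np.arctan2(v[1],v[0])),"x at y=-.1675",m[0]+v[0]/v[1]*(-.1675-m[1]),"res",r.std())
fit("top",(314,248.2),(353.6,235.4)); fit("side",(250.7,257.6),(290.7,289.3))
for P in ([.5165,-.1675,.042],):
  for n in("top","side"):print(n,proj(n,P))
# shifts
s=robot.get_state();M=R.from_quat(s["tool_rot"]).as_matrix()
for tgt in ([.5868,.1128,.24],):
  print((M.T@(np.array(tgt)-s["position"]))*100, (M.T@(np.array(tgt)-[.17,-.602,.248]))*100)
E
```

```text
brown (array([0.4995, 0.1516, 0.1577]), np.float64(0.0017149552620354923)) green (array([0.6305, 0.2064, 0.1626]), np.float64(0.004048502168672743))
box corner [0.6249 0.2712 0.2   ]
box corner [0.6175 0.2609 0.25  ]
box corner [0.6102 0.2506 0.3   ]
top [ 0.5196 -0.1663] [ 0.3288 -0.9444] -70.80110709586047 x at y=-.1675 0.520049532047993 res 0.00024117915530767457
side [ 0.5206 -0.172 ] [ 0.336  -0.9419] -70.36916955792016 x at y=-.1675 0.5190441171873774 res 0.00017012097827939085
top [[333.8446 241.7145]]
side [[268.1298 272.3141]]
[ 59.5241 -57.371    0.8732] [ 59.5148 -57.4837   0.9314]
```

>>> jog_arm --moves '[[[59.5,-57.4,0.8],0.387,6.0],[[59.5,-57.4,0.8],0.387,6.0],[[59.5,-57.4,0.8],0.387,6.0],[[59.5,-57.4,0.8],0.387,6.0],[[59.5,-57.4,0.8],0.387,6.0],[[59.5,-57.4,0.8],0.387,6.0],[[59.5,-57.4,0.8],0.387,6.0],[[59.5,-57.4,0.8],0.387,6.0],[[59.5,-57.4,0.8],0.387,6.0],[[59.5,-57.4,0.8],0.387,6.0],[[59.5,-57.4,0.8],0.387,6.0],[[59.5,-57.4,0.8],0.387,6.0]]' --squeeze 80

```text
clock: 1.6
position: [0.5485, 0.0481, 0.2408]
tool_rot: [0.998, -0.056, -0.0, 0.0]
contact_force: [0.5, -0.6, -0.0]
opening: 0.0598
```

```bash
cat > g.py <<'E'
from h import *
import sys
np.set_printoptions(precision=4,suppress=True)
s=robot.get_state();M=R.from_quat(s["tool_rot"]).as_matrix()
y=np.degrees(np.arctan2(M[1,1],M[0,1]))
print("t",s["clock"],"pos",s["position"],"yaw",y,"F",s["contact_force"],"open",s["opening"],"z",M[:,2])
if len(sys.argv)>3:
    t=np.array([float(a) for a in sys.argv[1:4]]); print("shift cm",M.T@(t-s["position"])*100)
    if len(sys.argv)>4: print("turn",-np.radians(float(sys.argv[4])-y))
E
python3 g.py .5868 .1128 .22 -96.5
```

```text
t 1.6 pos [0.5485 0.0481 0.2408] yaw -96.41385911685632 F [ 0.5018 -0.6341 -0.0418] open 0.05983996130976581 z [-0.0003 -0.0002 -1.    ]
shift cm [ 3.0847 -6.861   2.0782]
turn 0.0015034420314329823
```

>>> jog_arm --moves '[[[3.1,-6.9,2.0],0,6.0],[[3.1,-6.9,2.0],0,6.0],[[3.1,-6.9,2.0],0,6.0],[[3.1,-6.9,2.0],0,6.0]]'

```text
clock: 2.1
position: [0.5856, 0.1098, 0.2211]
tool_rot: [0.998, -0.057, -0.001, 0.0]
contact_force: [0.1, -0.2, -0.2]
opening: 0.0601
```

```bash
python3 g.py .5868 .1128 .128 -96.5; python3 - <<'E'
from h import *
s=robot.capture("side");t=robot.capture("top");cv2.imwrite("pics/side1.png",s);cv2.imwrite("pics/top1.png",t)
crop(s,"s3.png",215,120,100,100,6);crop(t,"t3.png",220,180,60,60,9)
a=cv2.imread("pics/s3.png");b=cv2.resize(cv2.imread("pics/t3.png"),None,fx=1,fy=1)
E
```

```text
t 2.1 pos [0.5856 0.1098 0.2211] yaw -96.49936326242775 F [ 0.1023 -0.2352 -0.2455] open 0.06009586609787587 z [-0.0011 -0.0006 -1.    ]
shift cm [ 0.0949 -0.3138  9.3087]
turn 1.111316710692594e-05
```

View pics/s3.png

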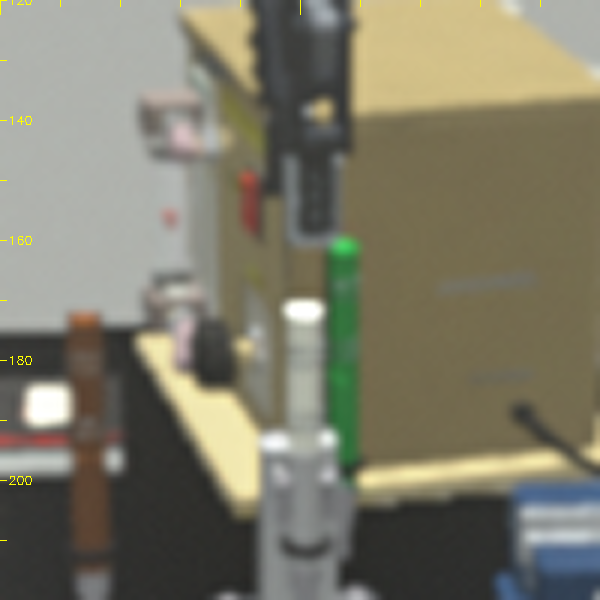

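```bash
python3 - <<'E'
from h import *
p=np.array([.5856,.1098,.2211]);u=np.array([-.113,-.9936,0])
for o in(.03,.036): print(o,proj("side",p+u*o+[0,0,-.006]))
for P in ([.5868,.1128,.168],[.5868,.1128,.130]):print(proj("side",P),proj("top",P))
E
```

```text
0.03 [[266.775325   157.58754139]]
0.036 [[267.15394675 158.33522321]]
[[265.12391987 171.08818581]] [[249.61013749 215.59915053]]
[[265.16367617 184.87395065]] [[250.38498556 216.92495359]]
```

View pics/t3.png

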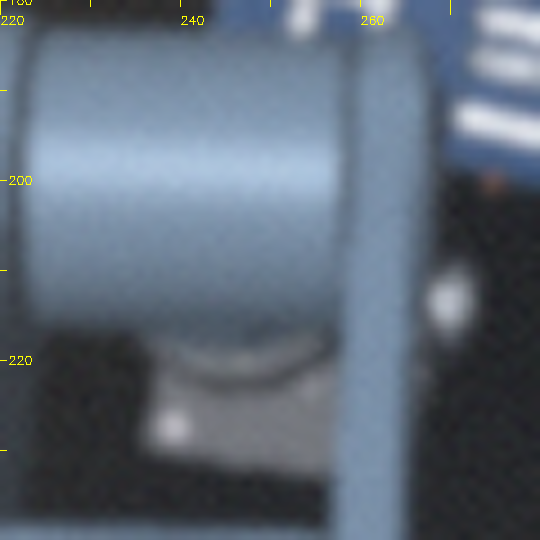

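>>> jog_arm --moves '[[[0.1,-0.25,2.0],0,6.0],[[0.1,-0.25,4.5],0,6.0],[[0.1,-0.25,7.0],0,6.0],[[0.1,-0.25,8.5],0,6.0],[[0.1,-0.25,9.2],0,6.0],[[0.1,-0.25,9.2],0,6.0],[[0.1,-0.25,9.2],0,6.0]]'

```text
clock: 3.08
position: [0.5883, 0.1135, 0.1299]
tool_rot: [0.998, -0.056, 0.001, -0.0]
contact_force: [-0.2, 0.3, 0.3]
opening: 0.0599
```

```bash
python3 g.py .5868 .1128 .128 -96.5
```

```text
t 3.075 pos [0.5883 0.1135 0.1299] yaw -96.43026194700644 F [-0.1638  0.3363  0.328 ] open 0.05990370957867668 z [ 0.0018  0.     -1.    ]
shift cm [-0.1404  0.0884  0.1925]
turn 0.0012171586386678607
```

>>> jog_arm --moves '[[[-0.1,0.0,0.2],0,3.0],[[-0.1,0.0,0.2],0,1.6],[[-0.1,0.0,0.2],0,0.8],[[-0.1,0.0,0.2],0,0.8],[[-0.1,0.0,0.2],0,0.8],[[-0.1,0.0,0.2],0,0.8],[[-0.1,0.0,0.2],0,0.8],[[-0.1,0.0,0.2],0,0.8]]' --squeeze 80

```text
clock: 4.08
position: [0.5868, 0.1144, 0.1274]
tool_rot: [0.998, -0.056, 0.0, -0.001]
contact_force: [-0.9, 5.3, 5.2]
opening: 0.0144
```

```bash
python3 g.py .5868 .1128 .128 -96.5;  python3 - <<'E'
from h import *
s=robot.capture("side");crop(s,"s4.png",215,120,100,120,5)
E
```

```text
t 4.075 pos [0.5868 0.1144 0.1274] yaw -96.44892892456059 F [-0.8702  5.3195  5.2467] open 0.014433557103387833 z [ 0.0006  0.0012 -1.    ]
shift cm [ 0.0188  0.1561 -0.0592]
turn 0.000891358418952109
```

View pics/s4.png

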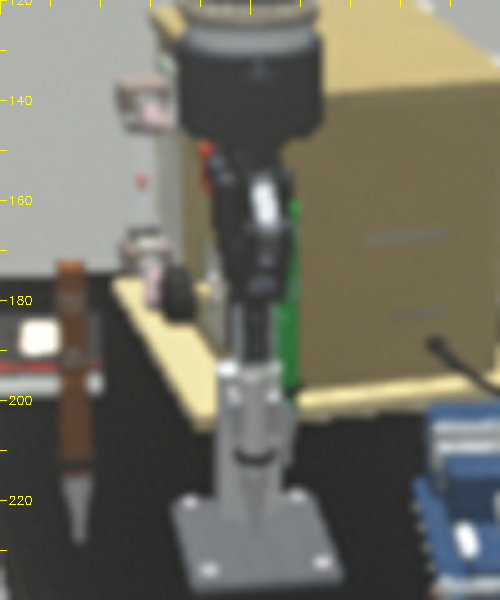

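>>> jog_arm --moves '[[[0,0.0,-0.1],0,0.8],[[0,0.3,-0.1],0,0.8],[[0,0.6,-0.1],0,0.8],[[0,0.9,-0.1],0,0.8],[[0,1.2,-0.1],0,0.8],[[0,1.5,-0.1],0,0.8],[[0,1.8,-0.1],0,0.8],[[0,2.2,-0.1],0,0.8],[[0,2.7,-0.1],0,0.8],[[0,3.4,-0.1],0,0.8],[[0,4.2,-0.1],0,0.8],[[0,5.0,-0.1],0,0.8]]' --squeeze 100

```text
clock: 5.62
position: [0.581, 0.0634, 0.1281]
tool_rot: [0.998, -0.056, -0.0, 0.0]
contact_force: [1.4, 0.0, -1.0]
opening: 0.0139
```

```bash
python3 g.py ;  python3 - <<'E'
from h import *
s=robot.capture("side");crop(s,"s5.png",215,120,100,120,5)
E
```

```text
t 5.625 pos [0.581  0.0634 0.1281] yaw -96.43578007787343 F [ 1.3625  0.017  -1.0023] open 0.0138894100223487 z [-0. -0. -1.]
```

View pics/s5.png

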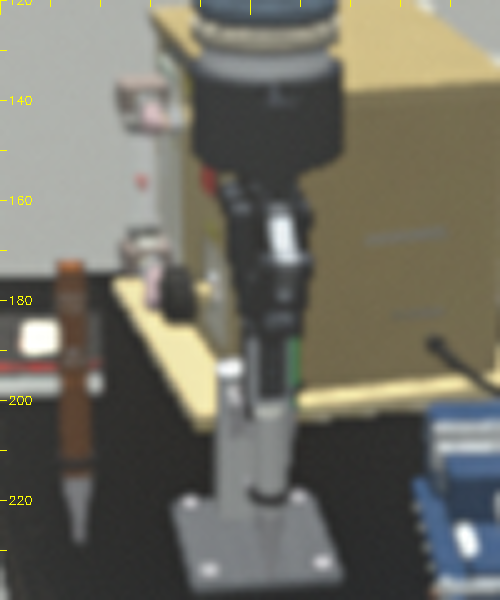

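```bash
python3 g.py .4975 -.106 .20
```

```text
t 5.675 pos [0.5809 0.0624 0.1281] yaw -96.46630226456979 F [-0.1995  0.1309 -1.218 ] open 0.013620156381162115 z [-0.0001 -0.0006 -1.    ]
shift cm [-6.394  17.6803 -7.1811]
```

>>> jog_arm --moves '[[[0,0.5,-3],0,0.8],[[0,1.5,-7.2],0,0.8],[[-2,6,-7.2],0,0.8],[[-4,11,-7.2],0,0.8],[[-6,15.5,-7.2],0,0.8],[[-6.4,17.7,-7.2],0,0.8],[[-6.4,17.7,-7.2],0,0.8],[[-6.4,17.7,-7.2],0,0.8],[[-6.4,17.7,-7.2],0,0.8],[[-6.4,17.7,-7.2],0,0.8]]'

```text
clock: 6.92
position: [0.4979, -0.1039, 0.2]
tool_rot: [0.998, -0.055, -0.0, -0.0]
contact_force: [0.2, -0.5, -0.7]
opening: 0.0138
```

```bash
python3 g.py ;  python3 - <<'E'
from h import *
s=robot.capture("side");t=robot.capture("top");cv2.imwrite("pics/side2.png",s)
crop(s,"s6.png",210,180,100,110,5);crop(t,"t6.png",270,190,110,80,6)
p=robot.get_state()["position"]
for o in(0,-.03,-.074,-.12): print(o,proj("side",p+[0,0,o]))
E
```

```text
t 6.925 pos [ 0.4979 -0.1039  0.2   ] yaw -96.34113207622119 F [ 0.2291 -0.4969 -0.6645] open 0.013794658581114587 z [-0.0001  0.0001 -1.    ]
0 [[251.38443514 193.90939886]]
-0.03 [[251.58568819 206.94223793]]
-0.074 [[251.88283277 225.51976845]]
-0.12 [[252.19499944 244.26915977]]
```

View pics/s6.png

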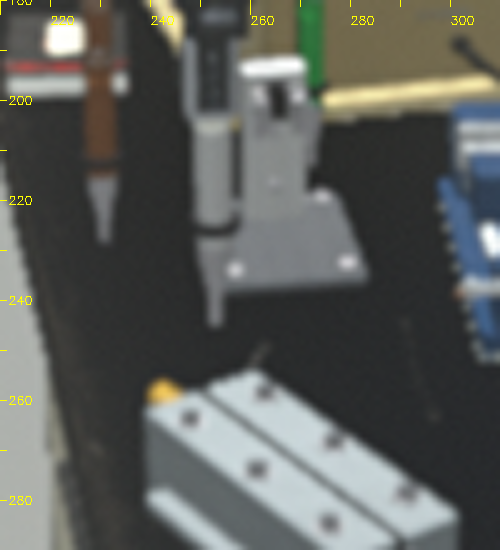

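View pics/t6.png

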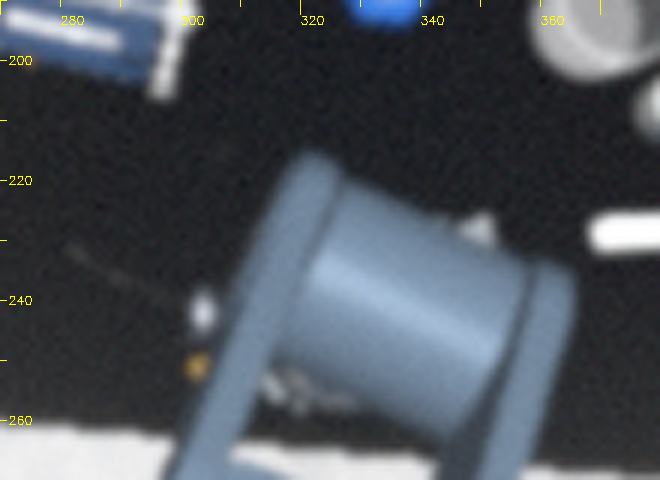

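```bash
python3 g.py .496 -.1044 .171
```

```text
t 7.025 pos [ 0.4978 -0.1041  0.2   ] yaw -96.36407233270126 F [-0.6504  0.2092 -0.7153] open 0.013613272933097675 z [-0.0001  0.0001 -1.    ]
shift cm [-0.1724  0.0495  2.9008]
```

>>> jog_arm --moves '[[[-0.2,0,1.0],0,0.8],[[-0.2,0,2.0],0,0.8],[[-0.2,0,2.6],0,0.8],[[-0.2,0,2.9],0,0.8],[[-0.2,0,2.9],0,0.8],[[-0.2,0,2.9],0,0.8]]'

```text
clock: 7.78
position: [0.4959, -0.1046, 0.1712]
tool_rot: [0.998, -0.056, 0.0, 0.0]
contact_force: [-0.5, 0.4, -0.2]
opening: 0.0136
```

```bash
python3 g.py ;  python3 - <<'E'
from h import *
s=robot.capture("side");cv2.imwrite("pics/side3.png",s)
crop(s,"s7.png",230,220,70,75,8)
p=robot.get_state()["position"]
for o in(-.03,-.074,-.12): print(o,proj("side",p+[0,0,o]))
c=np.array([.5195,-.1685,.042]);d=np.array([.333,-.943,0])
for k in(-.068,-.06,0,.06,.068):print(k,proj("side",c+k*d),c+k*d)
E
```

```text
t 7.775 pos [ 0.4959 -0.1046  0.1712] yaw -96.43268467300855 F [-0.4677  0.4068 -0.1674] open 0.01363546355996247 z [ 0.0005 -0.0002 -1.    ]
-0.03 [[250.97242972 219.32892457]]
-0.074 [[251.28464115 237.50709399]]
-0.12 [[251.61172701 255.84633538]]
-0.068 [[252.08597465 259.36698612]] [ 0.496856 -0.104376  0.042   ]
-0.06 [[254.06407407 260.83442005]] [ 0.49952 -0.11192  0.042  ]
0 [[269.60818078 272.3472972 ]] [ 0.5195 -0.1685  0.042 ]
0.06 [[286.50297272 284.82351622]] [ 0.53948 -0.22508  0.042  ]
0.068 [[288.86577471 286.56527225]] [ 0.542144 -0.232624  0.042   ]
```

View pics/s7.png

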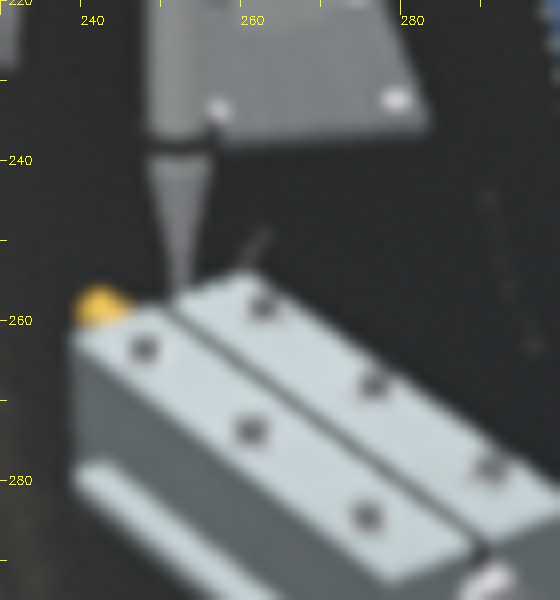

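>>> jog_arm --moves '[[[0,0,0.2],0,0.8],[[0,0,0.4],0,0.8],[[0,0,0.4],0,0.8],[[0.1,0.2,0.4],0,0.8],[[0.2,0.42,0.4],0,0.8],[[0.31,0.64,0.4],0,0.8],[[0.42,0.86,0.4],0,0.8],[[0.52,1.08,0.4],0,0.8],[[0.63,1.3,0.4],0,0.8],[[0.74,1.52,0.4],0,0.8],[[0.84,1.74,0.4],0,0.8],[[0.95,1.96,0.4],0,0.8]]'

```text
clock: 9.32
position: [0.5029, -0.1252, 0.167]
tool_rot: [0.998, -0.056, -0.0, -0.0]
contact_force: [-0.7, 1.0, -1.0]
opening: 0.0137
```

```bash
python3 g.py ;  python3 - <<'E'
from h import *
s=robot.capture("side");cv2.imwrite("pics/side4.png",s)
crop(s,"s8.png",235,230,60,65,9)
p=robot.get_state()["position"];print("seam x at y",.5195+(p[1]+.1675)*.333/-.943)
for o in(-.12,):print(o,proj("side",p+[0,0,o]))
E
```

```text
t 9.325 pos [ 0.5029 -0.1252  0.167 ] yaw -96.42907018876177 F [-0.6828  0.9965 -1.0436] open 0.013739234421333549 z [-0.  0. -1.]
seam x at y 0.5046764949982212
-0.12 [[257.14958514 261.59242494]]
```

View pics/s8.png

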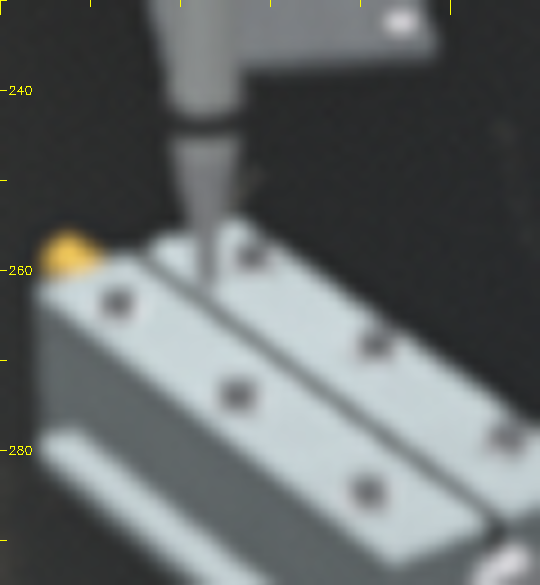

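>>> jog_arm --moves '[[[0.11,0.22,0],0,0.8],[[0.22,0.44,0],0,0.8],[[0.33,0.66,0],0,0.8],[[0.44,0.88,0],0,0.8],[[0.55,1.1,0],0,0.8],[[0.66,1.32,0],0,0.8],[[0.77,1.54,0],0,0.8],[[0.88,1.76,0],0,0.8],[[0.99,1.98,0],0,0.8],[[1.1,2.2,0],0,0.8],[[1.21,2.42,0],0,0.8],[[1.32,2.64,0],0,0.8]]'

```text
clock: 10.88
position: [0.5131, -0.1529, 0.1671]
tool_rot: [0.998, -0.056, -0.0, -0.0]
contact_force: [0.2, 0.2, -0.2]
opening: 0.0139
```

>>> jog_arm --moves '[[[0.11,0.22,0],0,0.8],[[0.21,0.44,0],0,0.8],[[0.32,0.66,0],0,0.8],[[0.43,0.88,0],0,0.8],[[0.53,1.1,0],0,0.8],[[0.64,1.32,0],0,0.8],[[0.75,1.54,0],0,0.8],[[0.85,1.76,0],0,0.8],[[0.96,1.98,0],0,0.8],[[1.07,2.2,0],0,0.8],[[1.17,2.42,0],0,0.8],[[1.28,2.64,0],0,0.8]]'

```text
clock: 12.38
position: [0.5228, -0.1806, 0.167]
tool_rot: [0.998, -0.056, -0.0, -0.0]
contact_force: [1.2, -0.3, -0.9]
opening: 0.0138
```

```bash
python3 g.py ;  python3 - <<'E'
from h import *
s=robot.capture("side");cv2.imwrite("pics/side5.png",s)
crop(s,"s9.png",235,230,70,70,8)
p=robot.get_state()["position"];print("seam x at y",.5195+(p[1]+.1675)*.333/-.943)
for o in(-.12,):print(o,proj("side",p+[0,0,o]))
E
```

```text
t 12.375 pos [ 0.5228 -0.1806  0.167 ] yaw -96.42955264437269 F [ 1.1816 -0.3065 -0.941 ] open 0.013838610731098381 z [-0.0001  0.     -1.    ]
seam x at y 0.524241659308006
-0.12 [[272.82923077 272.999149  ]]
```

View pics/s9.png

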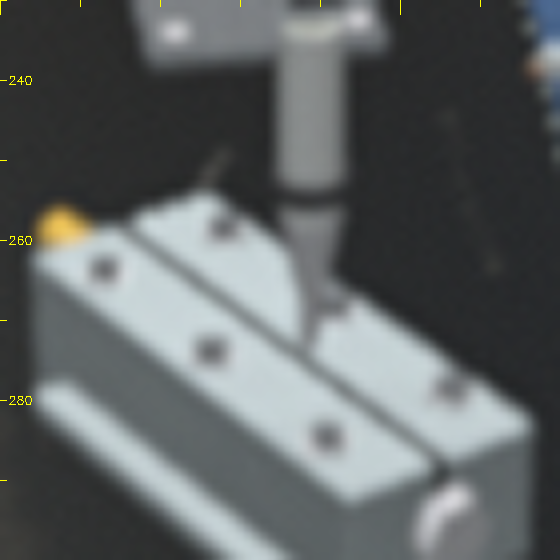

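>>> jog_arm --moves '[[[0.11,0.22,0],0,0.8],[[0.21,0.44,0],0,0.8],[[0.32,0.66,0],0,0.8],[[0.43,0.88,0],0,0.8],[[0.53,1.1,0],0,0.8],[[0.64,1.32,0],0,0.8],[[0.75,1.54,0],0,0.8],[[0.85,1.76,0],0,0.8],[[0.96,1.98,0],0,0.8],[[1.07,2.2,0],0,0.8],[[1.17,2.42,0],0,0.8],[[1.28,2.64,0],0,0.8]]'

```text
clock: 13.92
position: [0.5326, -0.2082, 0.1671]
tool_rot: [0.998, -0.056, -0.0, -0.0]
contact_force: [0.3, -0.1, -1.1]
opening: 0.0136
```

>>> jog_arm --moves '[[[0.11,0.22,0],0,0.8],[[0.21,0.44,0],0,0.8],[[0.32,0.66,0],0,0.8],[[0.43,0.88,0],0,0.8],[[0.53,1.1,0],0,0.8],[[0.64,1.32,0],0,0.8],[[0.75,1.54,0],0,0.8],[[0.85,1.76,0],0,0.8],[[0.96,1.98,0],0,0.8],[[1.07,2.2,0],0,0.8],[[1.12,2.3,0],0,0.8],[[1.12,2.3,0],0,0.8]]'

```text
clock: 15.42
position: [0.5411, -0.2323, 0.167]
tool_rot: [0.998, -0.056, 0.0, -0.0]
contact_force: [0.6, 0.3, -1.3]
opening: 0.014
```

```bash
python3 g.py ;  python3 - <<'E'
from h import *
s=robot.capture("side");cv2.imwrite("pics/side6.png",s)
crop(s,"s10.png",235,230,70,70,8)
p=robot.get_state()["position"];print("seam x at y",.5195+(p[1]+.1675)*.333/-.943)
for o in(-.12,):print(o,proj("side",p+[0,0,o]))
E
```

```text
t 15.425 pos [ 0.5411 -0.2323  0.167 ] yaw -96.4342664972716 F [ 0.6308  0.3351 -1.3271] open 0.014019124496201461 z [ 0.  0. -1.]
seam x at y 0.5423392048575061
-0.12 [[288.33847503 284.44411126]]
```

View pics/s10.png

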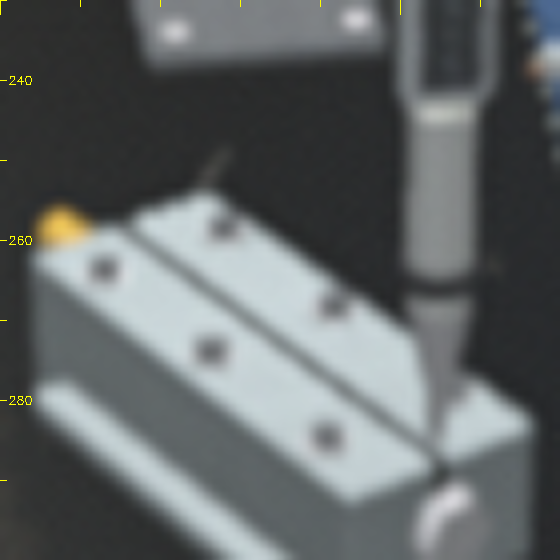

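```bash
python3 g.py .5809 .0625 .20
```

```text
t 15.475 pos [ 0.5411 -0.2322  0.167 ] yaw -96.43108419850668 F [-0.5973  0.18   -0.6552] open 0.013457688198571904 z [-0.0001  0.0001 -1.    ]
shift cm [  0.6566 -29.7286  -3.2946]
```

>>> jog_arm --moves '[[[0,0,-1.5],0,0.8],[[0,0,-3.3],0,0.8],[[0.1,-4,-3.3],0,0.8],[[0.2,-9,-3.3],0,0.8],[[0.3,-14,-3.3],0,0.8],[[0.4,-19,-3.3],0,0.8],[[0.5,-24,-3.3],0,0.8],[[0.6,-28,-3.3],0,0.8],[[0.65,-29.7,-3.3],0,0.8],[[0.65,-29.7,-3.3],0,0.8],[[0.65,-29.7,-3.3],0,0.8],[[0.65,-29.7,-3.3],0,0.8]]'

```text
clock: 16.98
position: [0.5808, 0.0607, 0.2001]
tool_rot: [0.998, -0.057, -0.0, 0.0]
contact_force: [0.3, -0.9, -1.2]
opening: 0.0139
```

```bash
python3 g.py .5809 .0630 .1295 -96.45
```

```text
t 16.975 pos [0.5808 0.0607 0.2001] yaw -96.5411975278134 F [ 0.2846 -0.921  -1.1927] open 0.013877457564012029 z [-0.0002 -0.0003 -1.    ]
shift cm [-0.02   -0.2294  7.0607]
turn -0.0015916971300228005
```

>>> jog_arm --moves '[[[0,0,0],0,0.8],[[0,-0.1,2.5],0,0.8],[[0,-0.1,5],0,0.8],[[0,-0.1,6.5],0,0.8],[[0,-0.1,7.0],0,0.8],[[0,-0.1,7.0],0,0.8],[[0,-0.1,7.0],0,0.8]]'

```text
clock: 17.85
position: [0.5816, 0.0631, 0.1309]
tool_rot: [0.998, -0.056, 0.001, 0.0]
contact_force: [0.6, 0.6, -0.8]
opening: 0.0138
```

```bash
python3 g.py .5868 .1144 .1284 -96.45;  python3 - <<'E'
from h import *
s=robot.capture("side");crop(s,"s11.png",215,160,100,80,7)
E
```

```text
t 17.85 pos [0.5816 0.0631 0.1309] yaw -96.42889532826268 F [ 0.6458  0.5612 -0.785 ] open 0.013794124244957625 z [ 0.0017 -0.0002 -1.    ]
shift cm [-0.057  -5.1533  0.249 ]
turn 0.00036834600936881424
```

View pics/s11.png

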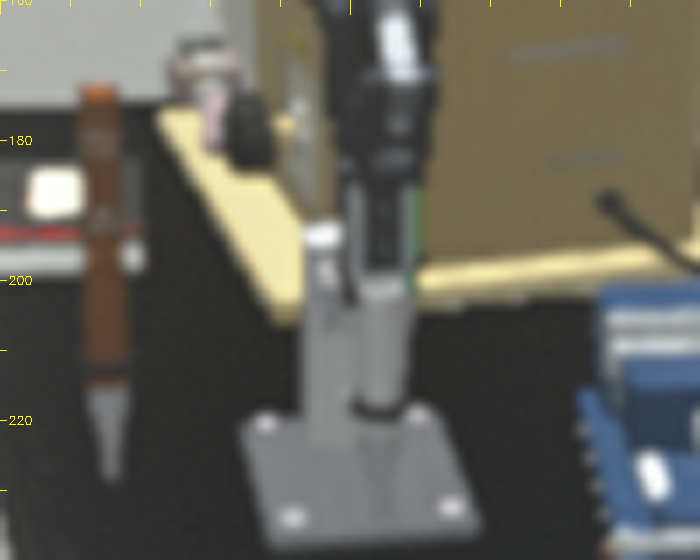

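>>> jog_arm --moves '[[[0,-1.0,0.1],0,0.8],[[0,-2.0,0.1],0,0.8],[[0,-2.8,0.1],0,0.8],[[0,-3.4,0.1],0,0.8],[[0,-3.8,0.1],0,0.8],[[0,-4.2,0.1],0,0.8],[[0,-4.5,0.1],0,0.8],[[0,-4.8,0.1],0,0.8],[[0,-5.0,0.1],0,0.8],[[0,-5.2,0.1],0,0.8],[[0,-5.2,0.1],0,0.8],[[0,-5.2,0.1],0,0.8]]'

```text
clock: 19.4
position: [0.5868, 0.1152, 0.129]
tool_rot: [0.998, -0.056, 0.0, -0.0]
contact_force: [-0.6, 0.4, -0.6]
opening: 0.0133
```

```bash
python3 g.py .5868 .1144 .1274 -96.45;  python3 - <<'E'
from h import *
s=robot.capture("side");crop(s,"s12.png",215,160,100,80,7)
E
```

```text
t 19.4 pos [0.5868 0.1152 0.129 ] yaw -96.42638641433128 F [-0.5554  0.4346 -0.5691] open 0.013334691721766488 z [ 0.0001  0.0003 -1.    ]
shift cm [0.0085 0.0748 0.1634]
turn 0.0004121348181210324
```

View pics/s12.png

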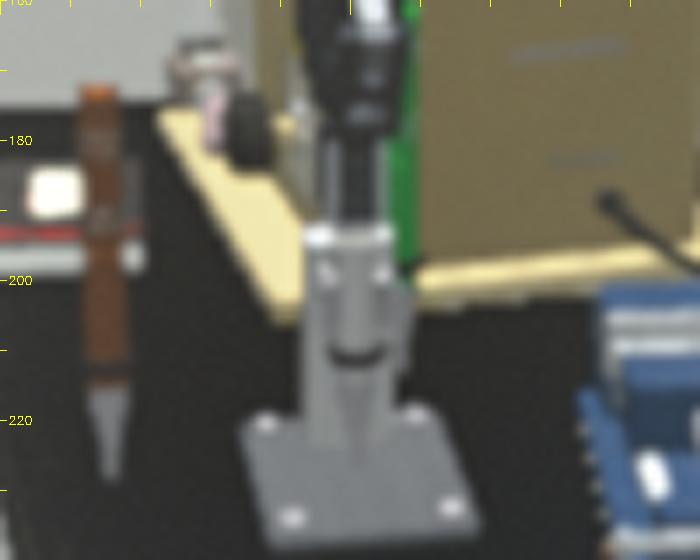

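>>> jog_arm --moves '[[[0,0,0.05],0,0.8],[[0,0,0.1],0,0.8],[[0,0,0.15],0,0.8],[[0,0,0.15],0,0.8]]'

```text
clock: 19.95
position: [0.5868, 0.1149, 0.1277]
tool_rot: [0.998, -0.056, 0.0, -0.0]
contact_force: [-0.6, 0.0, 0.8]
opening: 0.0135
```

```bash
python3 g.py .5868 .1144 .1274 -96.45
```

```text
t 19.95 pos [0.5868 0.1149 0.1277] yaw -96.43261542766108 F [-0.5847  0.05    0.7849] open 0.01351850108218164 z [ 0.0002  0.0002 -1.    ]
shift cm [0.0026 0.055  0.025 ]
turn 0.00030341802636539583
```

>>> jog_arm --moves '[[[0,0,0],0,2.0],[[0,0,0],0,4.0],[[0,0,0],0,6.0],[[0,0,0],0,6.0],[[0,0,0],0,6.0],[[0,0,-2],0,6.0],[[0,0,-5],0,6.0],[[0,0,-9],0,6.0],[[0,0,-13],0,6.0],[[0,0,-13],0,6.0],[[0,0,-13],0,6.0]]'

```text
clock: 21.32
position: [0.5861, 0.1149, 0.257]
tool_rot: [0.998, -0.056, -0.001, 0.0]
contact_force: [-0.5, -0.1, 0.2]
opening: 0.0595
```

>>> jog_arm --moves '[[[0,5,0],0,6.0],[[0,11,0],0,6.0],[[0,17,0],0,6.0],[[0,23,0],0,6.0],[[0,28,0],0,6.0],[[0,30,0],0,6.0],[[0,30,0],0,6.0],[[0,30,0],0,6.0],[[0,30,0],0,6.0]]'

```text
clock: 22.45
position: [0.5533, -0.1814, 0.2574]
tool_rot: [0.998, -0.055, -0.0, -0.0]
contact_force: [0.4, 0.7, -1.0]
opening: 0.06
```

```bash
python3 g.py;  python3 - <<'E'
from h import *
s=robot.capture("side");t=robot.capture("top");cv2.imwrite("pics/side9.png",s);cv2.imwrite("pics/top9.png",t)
s0=cv2.imread("pics/side0.png");t0=cv2.imread("pics/top0.png")
f=lambda i,x,y,w,h:cv2.resize(i[y:y+h,x:x+w],None,fx=6,fy=6,interpolation=cv2.INTER_CUBIC)
cv2.imwrite("pics/cmp.png",np.vstack([np.hstack([f(s0,235,160,60,50),f(s,235,160,60,50)]),np.hstack([f(t0,230,200,60,45),f(t,230,200,60,45)])]))
E
```

```text
t 22.45 pos [ 0.5533 -0.1814  0.2574] yaw -96.29769665775328 F [ 0.4309  0.7395 -0.9835] open 0.06003831420797923 z [-0.0005  0.0007 -1.    ]
```

View pics/cmp.png

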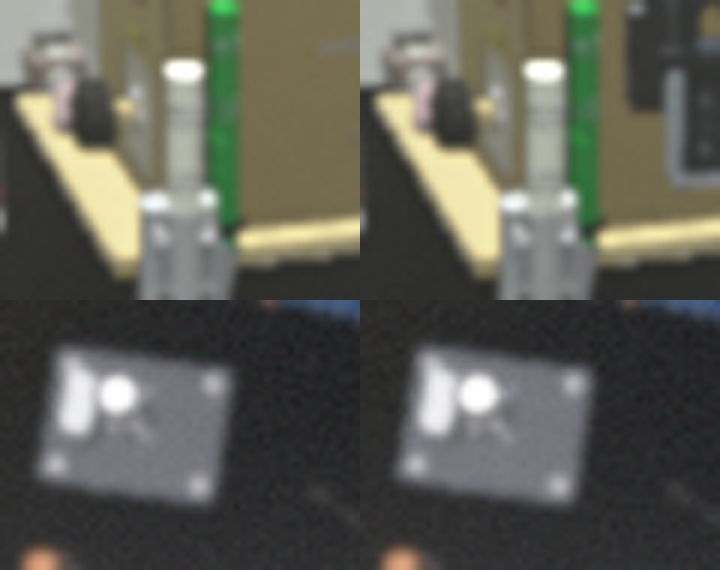

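View pics/side9.png

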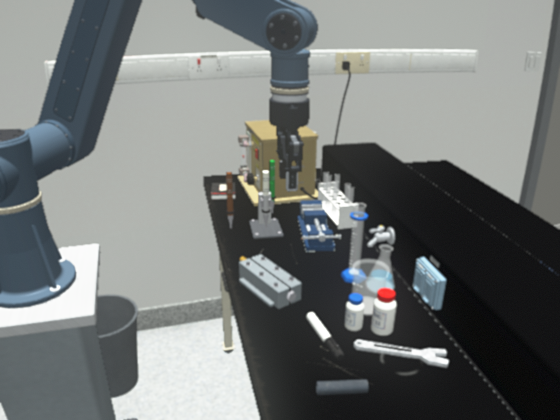

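The pen's top is back at about (265, 172) in the side view and (250, 216) in the top view, the same pixels as at the start. The bystanders have not moved and the gripper is clear.

```bash
python3 -c "
from rig import robot
print(robot.hand_in(), robot.get_state()['clock'])"
```

```text
the job is handed in; nothing more can be done
the job is handed in; nothing more can be done
```

The job is done and handed in after about 22.5 s on the robot's clock. I pulled the sniffer sideways out of the clip and passed its tip along the seam from the barb end to the plug end. Then I pushed it back into the clip upright and let go.

- **Pass:** The tip went at about 2 cm/s over roughly 136 mm, from about 7 mm inside the barb end to about 7 mm inside the plug end. I saw no contact: at the end of each stretch the force stayed at the idle level of about 1 N.
- **Gap above the seam:** Arm readings put the tip about 5.5 mm above the seam, while the side camera suggested about 4.5 to 5.5 mm. Sideways, the two differed by 1 to 2 mm. Both put the tip well within a centimetre of the seam.
- **Home in the clip:** At the home position the sideways force fell to near zero, and lowering the pen gave a light touch on the base plate. After I let go and moved the gripper clear, the pen matched its starting position in both camera views, to the eye.
- **Other things:** In the last side view the bystanders and the brown and green look-alikes stood where they were at the start. I did not compare the rest of the top view closely.

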